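Fetch the coupling half from behind the spares

TASK

In the metal parts tray the capacitor, the relay box and the spray can stand on three rubber pads and block the coupling half (the steel hub with three jaws) behind them. Stand all three on the cork mat, then fetch the coupling half and set it in the middle of the ring on the steel gauge plate, jaws up, and only then put each of the three back, wholly on the very pad it came from. Keep the three upright all the while, and leave the ball bearing where it lies in the tray.

Things in the scene. Friction and masses are not known exactly. Their poses are not given: they have to be found in the camera images.
- capacitor_mid (a point): motor capacitor: upright bare aluminium can, 50 mm diameter, 100 mm tall including two small flat brass terminals (8 mm high) on its top, about 0.25 kg; the point is on its axis half-way up (50 mm), z up. It starts upright in the middle of one of the three pads. Grip it 25 to 35 mm below its top: lower down a gripper's body may press on the top
- relay_mid (a point): relay box: upright grey plastic block, 44 mm (own x) by 52 mm (own y), 96 mm tall, about 0.3 kg; the point is at its centre (48 mm up), z up. It starts upright in the middle of one of the three pads, roughly square to it. Grip it 25 to 35 mm below its top: lower down a gripper's body may press on the top
- spray_mid (a point): spray can: upright white and grey can, 52 mm diameter up to 94 mm above its foot, then a shoulder and a black cap 35 mm wide, 114 mm tall in all, about 0.3 kg; the point is on its axis half-way up (57 mm), z up. It starts upright in the middle of one of the three pads. Grip it 25 to 35 mm below its top: lower down a gripper's body may press on the top
- hub_mid (a point): coupling half: steel hub lying flat on the tray floor (3 mm thick) behind the row of pads, round body 50 mm diameter and 30 mm tall with three jaws 8 mm high on its top (38 mm in all), about 0.35 kg; the point is on its axis half-way up (19 mm), z up. Its axis is 60 to 64 mm behind the line of the pads' centres, towards the left or the right half of the tray
- pad_a: square black rubber pad, 64 x 64 x 3 mm, fixed on the floor of the bare metal tray; origin at the centre of its underside (3 mm above the bench), x pointing into the tray (away from its open front), y to the left seen from the front. One of three identical pads in a row 90 mm apart along y (the left one). The tray is 170 mm deep and 290 mm wide, with 28 mm high walls at the back and sides and none in front; the pads' row is 34 mm in front of its middle
- pad_b: square black rubber pad, 64 x 64 x 3 mm, fixed on the floor of the bare metal tray; origin at the centre of its underside (3 mm above the bench), x pointing into the tray (away from its open front), y to the left seen from the front. One of three identical pads in a row 90 mm apart along y (the middle one)
- pad_c: square black rubber pad, 64 x 64 x 3 mm, fixed on the floor of the bare metal tray; origin at the centre of its underside (3 mm above the bench), x pointing into the tray (away from its open front), y to the left seen from the front. One of three identical pads in a row 90 mm apart along y (the right one)
- mat: the side area: flat fixed cork mat, 280 mm (its x, roughly away from the robot) by 130 mm (its y), 3 mm thick; origin at the centre of its underside. It lies to one side of the tray, left or right; there is room for the three things in a row along its x
- plate: gauge plate: fixed dark steel block, 150 x 150 mm, 20 mm high, with a bright flat ring of 72 mm diameter marked at its middle; origin at the centre of its underside, below the ring's middle. It lies on the other side of the tray from the mat
- bearing_mid (a point): ball bearing: flat steel disc, 52 mm diameter, 15 mm high, with dark rings on top, lying on the tray floor beside the coupling half, 105 to 135 mm from it, along the pads' row; the point is at its centre (7.5 mm up). It is not wanted and stays
Mind the look-alikes: they are no part of the job. What is shaped like the part that bears capacitor_mid but pink, purple or red is not meant.

How it is judged:
By the outcome, as a careful person would: the job done as asked, in the order asked, and still so for the second after the job is handed in, with the robot touching nothing.
It also fails if it takes over 136 s, if anything falls off the work surface, if the arm or the gripper's body presses on something with over 40 N, if the wrist force passes 120 N, or if a joint passes its speed limit or range.

ROBOT

A 7-joint arm with a two-finger parallel gripper is mounted at the origin on the work surface. World frame = base frame: x ahead of the robot, y to its left, z up, the work surface at z = 0. Lengths are in m, angles in rad, forces in N, time in s.
With the tool pointing down it reaches from about 0.4 to 0.85 m from the base axis. Payload 10.4 kg.
Tool frame: the origin (TCP) lies at the centre of the arm's flange, where the gripper is bolted on; the fingertips stand 173 mm ahead of it and the grasp point (between the pads) lies 155 mm ahead of it; z points along the fingers, y is the line along which they close (so a half turn about z gives the same grasp; the last joint's range is limited). The gripper opens to 85 mm and grips with 20 to 120 N. Pads are 22 mm wide; open, the fingers measure 114 mm over their backs; the gripper's body (76 mm by 85 mm) begins 54 mm behind the grasp point. The pads swing forward as they close: fully open they stand 13 mm farther back than shut.
Start: joints at [-1.259, 0.332, -0.065, 1.46, 0.022, 1.35, -0.088], TCP at [0.205, 0.59, 0.405] pointing down, gripper open.
Joint ranges: [-2.6, 2.6], [-0.5, 2.12], [-1.47, 1.34], [0.16, 2.42], [-1.27, 4.41], [0.06, 2.06], [-2.6, 2.6]. Speed limits (rad/s): [2.22, 2.22, 2.79, 2.79, 3.14, 3.14, 3.14].

INTERFACE

Orientations are given as a unit quaternion [x, y, z, w].
In Python, from workcell import manip, viewer, finder gives the robot as it stands.
- The arm moves only by the tool arm_command, never from a script. Its argument "plan" is a list of rows, each an object with "dp": the shift along the tool's x, y, z in mm, a list of three; "spin": the turn about the tool's z in rad. A call has 1 to 5 rows; each row shifts and turns the commanded pose from where the row before left it, along the tool's axes as they then stand; what a row does not reach is not made up. A row lasts 1/10 s, in which the tool goes at most 50 mm and 8.59 degrees, less where a joint would pass 70% of its speed; a pose out of reach is approached as far as the arm can. A call is refused whole if a number of a shift passes 50 or a number of a turn 0.15, either way. A call with a gripper value outside its range is refused whole. "grip" is the closure, from -1 (fully open) to 1 (shut), set as the call begins (left out, the last holds). The fingers move at their own pace and stop on an object; "newtons" is the grip in N (left out, the last holds). Time passes only in rows, so rows that do not move let the fingers close. It gives the time, the measured TCP pose, the force, the opening and the grip force at its end, in the units of the state.
- manip.get_obs(): the state, without advancing time (a new reading comes with each control period).
- viewer.camera(name): name is "side" or "top"; returns the picture (384x512x3 uint8, blue, green, red); there is no depth.
- viewer.camera_params(name): a dict with "vertical_fov" (degrees; the focal length in pixels is half the picture's height over the tangent of half this angle, whatever the lens; pixels are square), "cx", "cy" (the principal point, pixels), "k1" (the pictures are not rectified: a ray, as slopes to the right and down, at radius r is drawn at 1 + k1 r^2 times it, then the intrinsics apply), "R" (3x3) and "t" (3): a world point X has camera coordinates R X + t. Camera axes: x right, y down, z forward; pixel columns grow to the right and rows downward; lengths in m; the calibration is good to about 2 mm. A picture is of the moment at which its call begins. camera_params takes no time and is no camera call.
- manip.hand_in(): hands the job in; it is judged then, once.
Trained networks look in the newest picture that a camera, given by its name, has taken for a name from the list of things; names that differ only in an ending like _2 or _b are one class to them, and where a whole thing is asked for, a point or a joint stands for the part that bears it (a point fixed in the world has none). Each returns a list of dicts, best first, with "score" (0 to 1); they miss things now and then, are a little off and sometimes report something else, mostly with a low value. They report only what shows in the picture. A call takes as long as a camera call. They do not tell look-alikes from the thing itself.
- finder.find_in(camera, thing): "position" ([x, y, z] in m, in world coordinates, good to about 4 mm: the middle of the surface that is visible of it).
The state is a dict: "clock": time; "joint_pos": joint angles; "joint_velocities": joint speeds; "tau": joint torques, N m; "position": TCP position; "ee_rot": TCP orientation; "ft_force": force on the tool from outside, world axes, zero at the start; "torque": the same for the moment, N m; "grip_width": opening from 0.0 (shut) to 1.0 (fully open); "grasp_force": force on a finger pad.
Only numpy, scipy, OpenCV 4.12 (cv2) and the standard library are available. Lean on these libraries where they do the work, as an engineer would, in place of code of your own. Each camera call takes 0.05 s, during which the arm holds its last target. There are 200 camera calls.

## Working session

There is one attempt and no reset: what is moved stays moved. The work goes in short steps, Python scripts to look and compute and a tool call to move; the robot and the scene stay as the last step left them, time stands still between calls to the robot, and variables do not carry over. Pictures are saved under pics/ and viewed, at most 14 in all, crops included, and the job is handed in when it is done.

Besides the shell and the picture viewer there is one more tool, called by a JSON object that holds its "method" and its "body". arm_command: Moves the arm, as the interface text tells. Its arguments: {"type":"object","properties":{"plan":{"type":"array","items":{"type":"object","properties":{"dp":{"type":"array","items":{"type":"number"}},"spin":{"type":"number"}}}},"grip":{"type":"number"},"newtons":{"type":"number"}},"required":["plan"]}

```bash
mkdir -p pics; cat > h.py <<'E'
import numpy as np, cv2
from scipy.spatial.transform import Rotation as Ro
from workcell import manip, viewer, finder
def proj(name,X):
    p=viewer.camera_params(name);R=np.array(p['R']);t=np.array(p['t'])
    c=R@np.array(X)+t;s=c[:2]/c[2];s=s*(1+p['k1']*(s@s));f=192/np.tan(np.radians(p['vertical_fov'])/2)
    return s*f+[p['cx'],p['cy']]
def unproj(name,uv,z):
    p=viewer.camera_params(name);R=np.array(p['R']);t=np.array(p['t']);f=192/np.tan(np.radians(p['vertical_fov'])/2)
    d=(np.array(uv,float)-[p['cx'],p['cy']])/f;s=d.copy()
    for _ in range(20): s=d/(1+p['k1']*(s@s))
    o=-R.T@t;v=R.T@np.array([s[0],s[1],1]);return o+v*(z-o[2])/v[2]
def st():
    o=manip.get_obs();print({k:np.round(o[k],3).tolist() for k in ['clock','position','ee_rot','joint_pos','ft_force','grip_width','grasp_force']})
    print('toolaxes',np.round(Ro.from_quat(o['ee_rot']).as_matrix(),3).tolist());return o
E
python3 - <<'E'
from h import *
st()
for c in ['top','side']:
    im=viewer.camera(c);cv2.imwrite(f'pics/{c}0.png',im)
    p=viewer.camera_params(c);print(c,p['vertical_fov'],p['k1'],np.round(-np.array(p['R']).T@np.array(p['t']),3))
    for n in ['capacitor_mid','relay_mid','spray_mid','hub_mid','pad_a','mat','plate','bearing_mid']:
        print(n,[(np.round(d['position'],3).tolist(),round(d['score'],2)) for d in finder.find_in(c,n)[:4]])
E
```

```text
{'clock': 0.0, 'position': [0.205, 0.59, 0.404], 'ee_rot': [0.167, 0.986, -0.001, -0.0], 'joint_pos': [-1.259, 0.333, -0.065, 1.461, 0.022, 1.35, -0.088], 'ft_force': [0.348, 1.644, -0.426], 'grip_width': 0.999, 'grasp_force': 0.0}
toolaxes [[-0.944, 0.329, -0.0], [0.329, 0.944, -0.001], [-0.0, -0.001, -1.0]]
top 43.719588516623546 -0.12639856031837512 [ 0.375 -0.004  1.059]
capacitor_mid [([0.456, -0.06, 0.092], 0.91), ([0.603, -0.159, 0.092], 0.91), ([0.506, -0.171, 0.094], 0.82), ([0.578, -0.043, 0.099], 0.62)]
relay_mid [([0.573, 0.042, 0.1], 0.86), ([0.559, 0.032, 0.005], 0.5)]
spray_mid [([0.573, 0.129, 0.1], 0.74)]
hub_mid [([0.639, 0.104, 0.032], 0.64)]
pad_a [([0.564, -0.03, 0.008], 0.86), ([0.56, 0.115, 0.006], 0.7), ([0.559, 0.029, 0.001], 0.62)]
mat [([0.559, 0.032, 0.001], 0.67), ([0.466, 0.33, 0.004], 0.58)]
plate [([0.477, -0.322, 0.016], 0.8)]
bearing_mid [([0.645, -0.006, 0.017], 0.59)]
side 43.08716512142711 0.0458435762736692 [0.45  0.858 0.988]
capacitor_mid [([0.583, -0.032, 0.094], 0.94), ([0.606, -0.15, 0.076], 0.93), ([0.463, -0.046, 0.068], 0.69), ([0.51, -0.153, 0.066], 0.59)]
relay_mid [([0.579, 0.065, 0.103], 0.72)]
spray_mid [([0.575, 0.149, 0.083], 0.92), ([0.468, 0.332, 0.007], 0.75)]
hub_mid [([0.64, 0.121, 0.033], 0.6)]
pad_a [([0.572, 0.157, 0.008], 0.69), ([0.552, 0.049, 0.005], 0.48), ([0.556, -0.03, 0.008], 0.39)]
mat [([0.472, 0.332, 0.009], 0.86)]
plate [([0.474, -0.318, 0.02], 0.91)]
bearing_mid [([0.646, -0.002, 0.016], 0.52)]
```

View pics/top0.png

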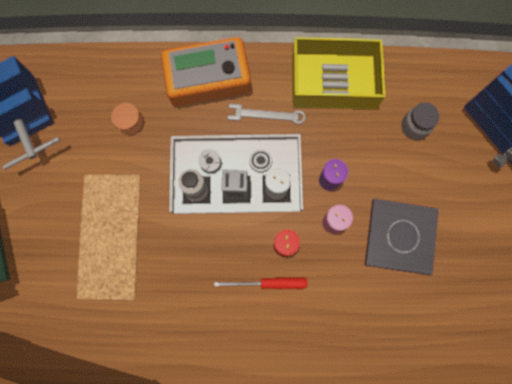

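View pics/side0.png

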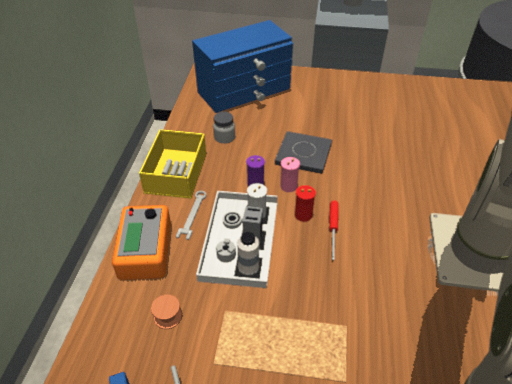

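The top view shows the spray can on the left pad (190,183), the relay on the middle pad (235,183), and the white-topped capacitor on the right pad (277,183). The hub is at (209,160) and the bearing at (260,160). The mat is at (108,236) and the plate at (403,236). The red, pink and purple cans are the look-alikes. Next I'll measure more closely.

```bash
python3 - <<'E'
from h import *
im=cv2.imread('pics/top0.png')
cv2.imwrite('pics/c1.png',cv2.resize(im[125:220,160:310],None,fx=5,fy=5,interpolation=cv2.INTER_CUBIC))
s=cv2.imread('pics/side0.png')
cv2.imwrite('pics/c2.png',cv2.resize(s[180:290,190:320],None,fx=5,fy=5,interpolation=cv2.INTER_CUBIC))
hsv=cv2.cvtColor(im,cv2.COLOR_BGR2HSV)
# mat
pl=unproj
m=np.zeros(im.shape[:2],np.uint8);r=im[170:305,70:150];m[170:305,70:150]=(r[:,:,2]>165)*255
c=max(cv2.findContours(m,0,2)[0],key=cv2.contourArea);b=cv2.boxPoints(cv2.minAreaRect(c));print('mat',b.tolist(),[np.round(unproj('top',q,.003)[:2],4).tolist() for q in b])
m[:]=0;r=im[190:285,355:450];m[190:285,355:450]=(r[:,:,2]<90)*255
m=cv2.morphologyEx(m,3,np.ones((5,5)));c=max(cv2.findContours(m,0,2)[0],key=cv2.contourArea);b=cv2.boxPoints(cv2.minAreaRect(c));print('plate',b.tolist(),[np.round(unproj('top',q,.02)[:2],4).tolist() for q in b])
g=cv2.cvtColor(im,6)[215:260,380:428];t=g>cv2.GaussianBlur(g,(0,0),8)+8.
ys,xs=np.nonzero(t);e=cv2.fitEllipse(np.c_[xs,ys].astype(np.float32));print('ring',e,unproj('top',[e[0][0]+380,e[0][1]+215],.02))
E
```

```text
mat [[74.30500030517578, 298.8268127441406], [80.28307342529297, 171.2945098876953], [139.96444702148438, 174.09207153320312], [133.98635864257812, 301.6243896484375]] [[0.3287, 0.3993], [0.6168, 0.4066], [0.6117, 0.2663], [0.3268, 0.2646]]
plate [[391.809814453125, 269.6639709472656], [398.26910400390625, 213.14505004882812], [436.34326171875, 217.49636840820312], [429.88397216796875, 274.0152893066406]] [[0.4029, -0.2965], [0.5275, -0.3149], [0.5186, -0.402], [0.3934, -0.3817]]
ring ((22.954730987548828, 20.99363899230957), (30.881879806518555, 32.328895568847656), 147.07167053222656) [ 0.47669788 -0.32367769  0.02      ]
```

View pics/c1.png

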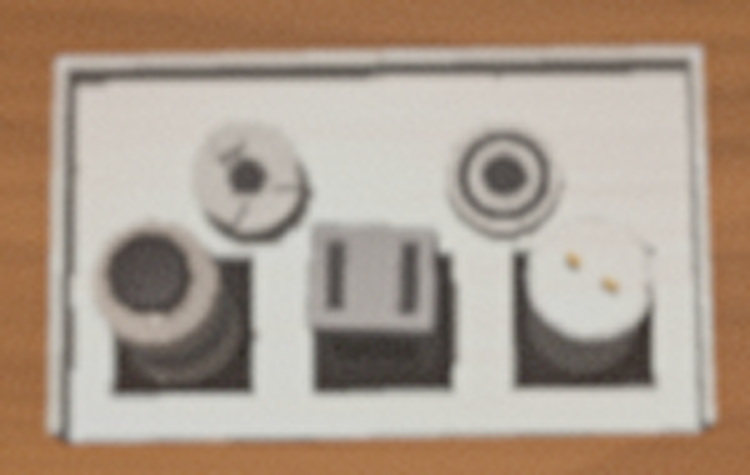

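View pics/c2.png

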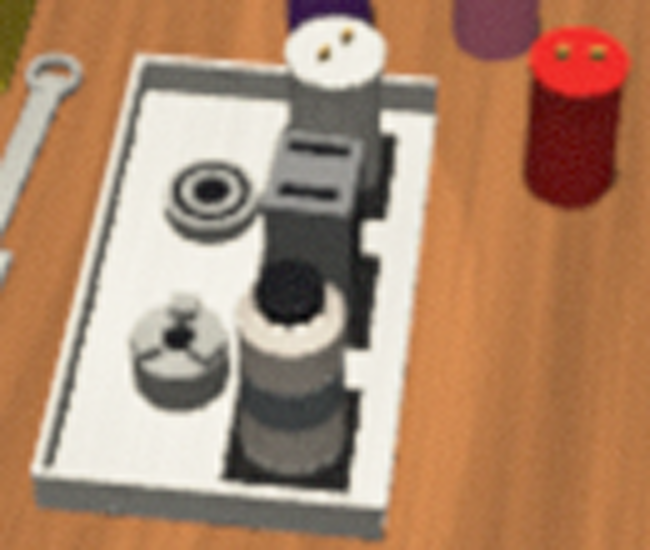

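```bash
python3 - <<'E'
from h import *
from scipy.optimize import least_squares
T=lambda u,v:((u+.5)/5-.5+160,(v+.5)/5-.5+125)
U=lambda u,v,z:unproj('top',T(u,v),z)
S=lambda u,v,z:unproj('side',((u+.5)/5-.5+190,(v+.5)/5-.5+180),z)
L=[(0,-1,1,115,390),(0,-1,-1,250,390),(0,1,-1,252,260),(1,-1,1,314,388),(1,-1,-1,452,388),(1,1,-1,453,254),(2,-1,1,515,385),(2,-1,-1,653,385),(2,1,1,514,252)]
A=np.array([[.032*sx,.09-.09*i+.032*sy] for i,sx,sy,_,_ in L]);B=np.array([U(u,v,.006)[:2] for *_,u,v in L])
def f(p):
    c,s=np.cos(p[2]),np.sin(p[2]);return (A@np.array([[c,s],[-s,c]])+p[:2]-B).ravel()
r=least_squares(f,[.57,.04,0]);p=r.x;print('padb',p,'res mm',np.round(r.fun*1e3,1).tolist())
c,s=np.cos(p[2]),np.sin(p[2])
for y in (.09,0,-.09):print('pad',p[:2]+[-s*y,c*y])
for y in (-1,1):print('back corners pred', np.round(proj('top',[p[0]+c*.119-s*.145*y,p[1]+s*.119+c*.145*y,.031]),1))
print('seen',T(55,58),T(700,47))
for n,u,v,z in [('cap',148,272,.12),('shoulder',157,285,.1),('relay',373,278,.102),('capac',590,282,.098),('term1',572,261,.106),('term2',609,285,.106),('hub bore',246,178,.033),('hub out',248,180,.033),('bear',503,174,.018)]:print(n,np.round(U(u,v,z),4))
print('relay corners',[np.round(U(u,v,.102)[:2],4).tolist() for u,v in [(313,228),(432,228),(437,330),(310,328)]])
print('SIDE')
for n,u,v,z in [('cap',290,290,.12),('shoulder',290,310,.1),('relay',311,172,.102),('capac',335,50,.098),('hub bore',179,337,.033),('bear',210,190,.018)]:print(n,np.round(S(u,v,z),4))
E
```

```text
padb [0.58053843 0.04624663 0.02624771] res mm [-1.7, 2.0, -0.9, -1.4, 3.8, -0.8, -1.5, 1.1, -0.7, -1.3, 2.1, -0.2, -1.7, 0.8, -0.9, -1.6, 1.5, 1.3]
pad [0.5781764  0.13621563]
pad [0.58053843 0.04624663]
pad [ 0.58290045 -0.04372237]
back corners pred [300.2 133.7]
back corners pred [171.  135.2]
seen (170.6, 136.2) (299.6, 134.0)
cap [0.5766 0.1357 0.12  ]
shoulder [0.5755 0.1348 0.1   ]
relay [0.5792 0.0461 0.102 ]
capac [ 0.5796 -0.0428  0.098 ]
term1 [ 0.5866 -0.0351  0.106 ]
term2 [ 0.5768 -0.0502  0.106 ]
hub bore [0.6384 0.1069 0.033 ]
hub out [0.6375 0.106  0.033 ]
bear [ 0.6457 -0.0067  0.018 ]
relay corners [[0.5998, 0.0712], [0.6005, 0.0224], [0.5579, 0.0196], [0.558, 0.0713]]
SIDE
cap [0.5772 0.1375 0.12  ]
shoulder [0.5781 0.133  0.1   ]
relay [0.5818 0.0455 0.102 ]
capac [ 0.5834 -0.0463  0.098 ]
hub bore [0.6402 0.1039 0.033 ]
bear [ 0.6462 -0.0103  0.018 ]
```

{"method": "arm_command", "body": {"plan": [{"dp": [0,0,0],"spin": 0.15},{"dp": [0,0,0],"spin": 0.15},{"dp": [0,0,0],"spin": 0.15},{"dp": [0,0,0],"spin": 0.15},{"dp": [0,0,0],"spin": 0.15}], "grip": -1}}

```text
clock: 1.4
position: [0.2053, 0.5903, 0.4047]
ee_rot: [0.519, 0.855, 0.0, -0.0]
ft_force: [-0.4, -0.6, -0.6]
grip_width: 1.0
grasp_force: 0.0
```

{"method": "arm_command", "body": {"plan": [{"dp": [0,0,0],"spin": 0.15},{"dp": [0,0,0],"spin": 0.15},{"dp": [0,0,0],"spin": 0.15},{"dp": [0,0,0],"spin": 0.035},{"dp": [0,0,0],"spin": 0}]}}

```text
clock: 1.9
position: [0.2053, 0.5903, 0.4048]
ee_rot: [0.707, 0.707, 0.0, -0.0]
ft_force: [0.2, 0.3, -0.2]
grip_width: 1.001
grasp_force: 0.0
```

{"method": "arm_command", "body": {"plan": [{"dp": [-30,25,0]},{"dp": [-30,25,0]},{"dp": [-30,25,0]},{"dp": [-30,25,0]},{"dp": [-30,25,0]}]}}

```text
invalid input at $.plan[0]: expected keys dp, spin
```

{"method": "arm_command", "body": {"plan": [{"dp": [-30,25,0]},{"dp": [-30,25,0]},{"dp": [-30,25,0]},{"dp": [-30,25,0]},{"dp": [-30,25,0]}]}}

```text
invalid input at $.plan[0]: expected keys dp, spin
```

{"method": "arm_command", "body": {"plan": [{"dp": [-30,25,0]},{"dp": [-30,25,0]},{"dp": [-30,25,0]},{"dp": [-30,25,0]},{"dp": [0,0,0]}]}}

```text
invalid input at $.plan[0]: expected keys dp, spin
```

{"method": "arm_command", "body": {"plan": [{"dp": [-30,25,0],"spin": 0},{"dp": [-30,25,0],"spin": 0},{"dp": [-30,25,0],"spin": 0},{"dp": [-30,25,0],"spin": 0},{"dp": [-30,25,0],"spin": 0}]}}

```text
clock: 2.4
position: [0.3314, 0.439, 0.4049]
ee_rot: [0.706, 0.708, 0.0, -0.0]
ft_force: [0.4, 0.1, -0.1]
grip_width: 1.002
grasp_force: 0.0
```

{"method": "arm_command", "body": {"plan": [{"dp": [-30,25,0],"spin": 0},{"dp": [-30,25,0],"spin": 0},{"dp": [-30,25,0],"spin": 0},{"dp": [-30,25,0],"spin": 0},{"dp": [-30,25,0],"spin": 0}]}}

```text
clock: 2.9
position: [0.4565, 0.2892, 0.405]
ee_rot: [0.706, 0.708, 0.0, -0.0]
ft_force: [-0.1, 0.4, 0.1]
grip_width: 1.001
grasp_force: 0.0
```

{"method": "arm_command", "body": {"plan": [{"dp": [-30,25,0],"spin": 0},{"dp": [-30,25,0],"spin": 0},{"dp": [-30,25,0],"spin": 0},{"dp": [-30,25,0],"spin": 0},{"dp": [0,0,0],"spin": 0}]}}

```text
clock: 3.4
position: [0.5583, 0.1651, 0.4049]
ee_rot: [0.709, 0.705, -0.0, 0.001]
ft_force: [-0.8, 0.4, 0.4]
grip_width: 0.999
grasp_force: 0.0
```

{"method": "arm_command", "body": {"plan": [{"dp": [-29,19,0],"spin": 0},{"dp": [0,0,30],"spin": 0},{"dp": [0,0,40],"spin": 0},{"dp": [0,0,30],"spin": 0},{"dp": [0,0,0],"spin": 0}]}}

```text
clock: 3.9
position: [0.5733, 0.1418, 0.3008]
ee_rot: [0.706, 0.708, -0.003, -0.001]
ft_force: [-0.0, 0.8, 0.0]
grip_width: 0.998
grasp_force: 0.0
```

```bash
python3 - <<'E'
from h import *
st()
im=viewer.camera('side');cv2.imwrite('pics/s1.png',cv2.resize(im[150:300,180:330],None,fx=4,fy=4,interpolation=cv2.INTER_CUBIC))
E
```

```text
{'clock': 3.9, 'position': [0.573, 0.142, 0.301], 'ee_rot': [0.706, 0.708, -0.003, -0.001], 'joint_pos': [-0.696, 0.356, 0.461, 1.702, -0.172, 1.131, -0.183], 'ft_force': [-0.044, 0.786, 0.046], 'grip_width': 0.998, 'grasp_force': 0.0}
toolaxes [[-0.003, 1.0, -0.007], [1.0, 0.003, -0.002], [-0.002, -0.007, -1.0]]
```

View pics/s1.png

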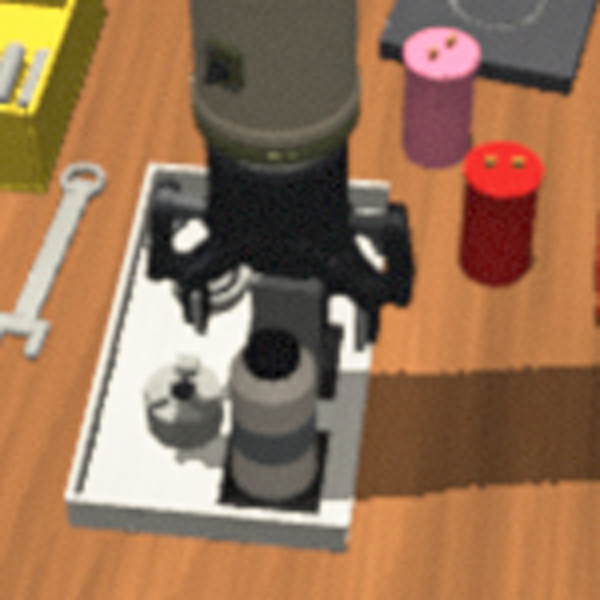

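The gripper straddles the spray can just above its cap, with fingertips near (200,325) and (365,345) in the crop. I'll correct the small offset and read the pose again.

{"method": "arm_command", "body": {"plan": [{"dp": [0,0,0],"spin": 0},{"dp": [0,0,0],"spin": 0}]}}

```text
clock: 4.15
position: [0.5754, 0.1418, 0.3069]
ee_rot: [0.707, 0.708, 0.002, 0.001]
ft_force: [-0.7, -0.6, -0.2]
grip_width: 1.002
grasp_force: 0.0
```

```bash
python3 - <<'E'
from h import *
p=lambda X:((proj('side',X)-[180,150])*4).round()
print(p([.577,.136,.12]),p([.573,.142,.128]),p([.608,.142,.138]),p([.538,.142,.138]))
E
```

```text
[271. 349.] [276. 348.] [216. 330.] [336. 344.]
```

{"method": "arm_command", "body": {"plan": [{"dp": [-6,2,20],"spin": 0},{"dp": [0,0,25],"spin": 0},{"dp": [0,0,19],"spin": 0},{"dp": [0,0,0],"spin": 0},{"dp": [0,0,0],"spin": 0}]}}

```text
clock: 4.65
position: [0.5773, 0.1358, 0.2421]
ee_rot: [0.707, 0.708, 0.001, 0.0]
ft_force: [0.8, -0.7, -0.5]
grip_width: 1.0
grasp_force: 0.0
```

{"method": "arm_command", "body": {"plan": [{"dp": [0,0,0],"spin": 0},{"dp": [0,0,0],"spin": 0},{"dp": [0,0,0],"spin": 0},{"dp": [0,0,0],"spin": 0},{"dp": [0,0,0],"spin": 0}], "grip": 1, "newtons": 50}}

```text
clock: 5.15
position: [0.5774, 0.1358, 0.2423]
ee_rot: [0.707, 0.707, 0.001, 0.0]
ft_force: [-0.8, -0.2, 6.4]
grip_width: 0.591
grasp_force: 50.9
```

{"method": "arm_command", "body": {"plan": [{"dp": [0,0,-15],"spin": 0},{"dp": [0,0,-30],"spin": 0},{"dp": [0,0,-30],"spin": 0},{"dp": [15,-1,-5],"spin": 0},{"dp": [30,-2,0],"spin": 0}]}}

```text
clock: 5.65
position: [0.5743, 0.1793, 0.3224]
ee_rot: [0.708, 0.706, 0.001, 0.001]
ft_force: [0.3, 0.8, -4.2]
grip_width: 0.596
grasp_force: 53.1
```

{"method": "arm_command", "body": {"plan": [{"dp": [35,-2,0],"spin": 0},{"dp": [40,-2,0],"spin": 0},{"dp": [35,-2,0],"spin": 0},{"dp": [28,-2,0],"spin": 0},{"dp": [14,-1,0],"spin": 0}]}}

```text
clock: 6.15
position: [0.5628, 0.3368, 0.3196]
ee_rot: [0.705, 0.709, -0.001, -0.001]
ft_force: [0.6, 0.1, -3.1]
grip_width: 0.595
grasp_force: 53.1
```

{"method": "arm_command", "body": {"plan": [{"dp": [0,0,0],"spin": 0},{"dp": [0,0,15],"spin": 0},{"dp": [0,0,25],"spin": 0},{"dp": [0,0,15],"spin": 0},{"dp": [0,0,0],"spin": 0}]}}

```text
clock: 6.65
position: [0.5641, 0.3308, 0.2625]
ee_rot: [0.707, 0.707, -0.003, -0.0]
ft_force: [-1.2, 0.0, -3.2]
grip_width: 0.593
grasp_force: 53.0
```

{"method": "arm_command", "body": {"plan": [{"dp": [0,0,0],"spin": 0},{"dp": [0,0,0],"spin": 0}]}}

```text
clock: 6.85
position: [0.5651, 0.3324, 0.2669]
ee_rot: [0.707, 0.707, 0.001, 0.0]
ft_force: [-0.3, 1.0, -3.1]
grip_width: 0.593
grasp_force: 53.1
```

{"method": "arm_command", "body": {"plan": [{"dp": [0,0,15],"spin": 0},{"dp": [0,0,8],"spin": 0},{"dp": [0,0,4],"spin": 0},{"dp": [0,0,0],"spin": 0},{"dp": [0,0,0],"spin": 0}]}}

```text
clock: 7.35
position: [0.5644, 0.3328, 0.2393]
ee_rot: [0.707, 0.708, -0.0, -0.0]
ft_force: [-4.1, -2.2, 8.0]
grip_width: 0.593
grasp_force: 53.8
```

{"method": "arm_command", "body": {"plan": [{"dp": [0,0,0],"spin": 0},{"dp": [0,0,0],"spin": 0},{"dp": [0,0,0],"spin": 0},{"dp": [0,0,0],"spin": 0},{"dp": [0,0,0],"spin": 0}], "grip": -1}}

```text
clock: 7.85
position: [0.5646, 0.3327, 0.2387]
ee_rot: [0.707, 0.707, 0.0, -0.0]
ft_force: [0.4, 0.1, -1.0]
grip_width: 1.0
grasp_force: 0.0
```

{"method": "arm_command", "body": {"plan": [{"dp": [0,0,-20],"spin": 0},{"dp": [0,0,-40],"spin": 0},{"dp": [0,0,-40],"spin": 0},{"dp": [0,0,-25],"spin": 0},{"dp": [-20,1,0],"spin": 0}]}}

```text
clock: 8.35
position: [0.5656, 0.3153, 0.3678]
ee_rot: [0.705, 0.709, 0.004, -0.0]
ft_force: [0.0, -0.9, 0.4]
grip_width: 0.996
grasp_force: 0.0
```

{"method": "arm_command", "body": {"plan": [{"dp": [-40,2,0],"spin": 0},{"dp": [-45,3,0],"spin": 0},{"dp": [-45,3,0],"spin": 0},{"dp": [-45,3,0],"spin": 0},{"dp": [-40,2,0],"spin": 0}]}}

```text
clock: 8.85
position: [0.5784, 0.0944, 0.363]
ee_rot: [0.707, 0.707, -0.0, -0.0]
ft_force: [-0.2, -0.5, -0.3]
grip_width: 1.005
grasp_force: 0.0
```

{"method": "arm_command", "body": {"plan": [{"dp": [-35,1,0],"spin": 0},{"dp": [-17,1,0],"spin": 0},{"dp": [0,0,20],"spin": 0},{"dp": [0,0,30],"spin": 0},{"dp": [0,0,0],"spin": 0}]}}

```text
clock: 9.35
position: [0.5792, 0.045, 0.3097]
ee_rot: [0.707, 0.707, -0.003, -0.002]
ft_force: [0.0, 0.1, -0.2]
grip_width: 0.999
grasp_force: 0.0
```

{"method": "arm_command", "body": {"plan": [{"dp": [0,0,0],"spin": 0},{"dp": [0,0,0],"spin": 0}]}}

```text
clock: 9.55
position: [0.5812, 0.0455, 0.3149]
ee_rot: [0.707, 0.707, 0.001, 0.0]
ft_force: [0.2, -0.2, 0.3]
grip_width: 0.999
grasp_force: 0.0
```

Next, down 88 mm to 0.227 and close on the relay.

{"method": "arm_command", "body": {"plan": [{"dp": [0,0,25],"spin": 0},{"dp": [0,0,35],"spin": 0},{"dp": [0,-1,20],"spin": 0},{"dp": [0,0,7],"spin": 0},{"dp": [0,0,0],"spin": 0}]}}

```text
clock: 10.05
position: [0.5801, 0.0458, 0.227]
ee_rot: [0.707, 0.708, -0.0, 0.0]
ft_force: [-1.1, -0.1, 0.7]
grip_width: 1.0
grasp_force: 0.0
```

{"method": "arm_command", "body": {"plan": [{"dp": [0,0,0],"spin": 0},{"dp": [0,0,0],"spin": 0}]}}

```text
clock: 10.25
position: [0.5805, 0.0458, 0.2283]
ee_rot: [0.707, 0.707, 0.001, 0.001]
ft_force: [-0.4, -0.3, -0.3]
grip_width: 1.002
grasp_force: 0.0
```

{"method": "arm_command", "body": {"plan": [{"dp": [0,0,0],"spin": 0},{"dp": [0,0,0],"spin": 0},{"dp": [0,0,0],"spin": 0},{"dp": [0,0,0],"spin": 0},{"dp": [0,0,0],"spin": 0}], "grip": 1, "newtons": 50}}

```text
clock: 10.75
position: [0.5802, 0.0457, 0.2272]
ee_rot: [0.707, 0.707, 0.0, 0.0]
ft_force: [0.2, -0.1, 5.0]
grip_width: 0.508
grasp_force: 54.3
```

{"method": "arm_command", "body": {"plan": [{"dp": [0,0,-15],"spin": 0},{"dp": [0,0,-30],"spin": 0},{"dp": [0,0,-30],"spin": 0},{"dp": [14,-5,-5],"spin": 0},{"dp": [29,-11,0],"spin": 0}]}}

```text
clock: 11.25
position: [0.5643, 0.0864, 0.3087]
ee_rot: [0.708, 0.706, 0.001, 0.001]
ft_force: [0.7, 0.5, -3.7]
grip_width: 0.512
grasp_force: 54.0
```

{"method": "arm_command", "body": {"plan": [{"dp": [37,-14,0],"spin": 0},{"dp": [40,-15,0],"spin": 0},{"dp": [40,-15,0],"spin": 0},{"dp": [37,-14,0],"spin": 0},{"dp": [34,-13,0],"spin": 0}]}}

```text
clock: 11.75
position: [0.4913, 0.2782, 0.3071]
ee_rot: [0.707, 0.708, -0.0, -0.0]
ft_force: [-0.7, 0.8, -3.6]
grip_width: 0.51
grasp_force: 54.1
```

{"method": "arm_command", "body": {"plan": [{"dp": [29,-11,0],"spin": 0},{"dp": [17,-7,0],"spin": 0},{"dp": [10,-5,0],"spin": 0},{"dp": [0,0,20],"spin": 0},{"dp": [0,0,30],"spin": 0}]}}

```text
clock: 12.25
position: [0.4702, 0.3326, 0.258]
ee_rot: [0.707, 0.707, 0.002, 0.0]
ft_force: [0.9, 0.0, -4.5]
grip_width: 0.51
grasp_force: 54.2
```

{"method": "arm_command", "body": {"plan": [{"dp": [0,0,0],"spin": 0},{"dp": [0,0,0],"spin": 0},{"dp": [0,0,0],"spin": 0}]}}

```text
clock: 12.55
position: [0.4703, 0.3325, 0.2584]
ee_rot: [0.707, 0.707, 0.001, 0.0]
ft_force: [0.2, -0.1, -3.1]
grip_width: 0.513
grasp_force: 53.9
```

Down 33 to 0.225, then release, rise, and head for the capacitor.

{"method": "arm_command", "body": {"plan": [{"dp": [0,0,15],"spin": 0},{"dp": [0,0,12],"spin": 0},{"dp": [0,0,6],"spin": 0},{"dp": [0,0,0],"spin": 0},{"dp": [0,0,0],"spin": 0}]}}

```text
clock: 13.05
position: [0.4698, 0.3325, 0.2234]
ee_rot: [0.707, 0.707, -0.0, 0.0]
ft_force: [0.7, 0.1, -2.3]
grip_width: 0.511
grasp_force: 51.5
```

{"method": "arm_command", "body": {"plan": [{"dp": [0,0,0],"spin": 0},{"dp": [0,0,0],"spin": 0},{"dp": [0,0,0],"spin": 0},{"dp": [0,0,0],"spin": 0},{"dp": [0,0,0],"spin": 0}], "grip": -1}}

```text
clock: 13.55
position: [0.4696, 0.3326, 0.2238]
ee_rot: [0.707, 0.707, 0.0, -0.0]
ft_force: [0.9, 0.2, 0.8]
grip_width: 0.999
grasp_force: 0.0
```

{"method": "arm_command", "body": {"plan": [{"dp": [0,0,-20],"spin": 0},{"dp": [0,0,-40],"spin": 0},{"dp": [0,0,-40],"spin": 0},{"dp": [0,0,-25],"spin": 0},{"dp": [-20,6,0],"spin": 0}]}}

```text
clock: 14.05
position: [0.4754, 0.3153, 0.3528]
ee_rot: [0.705, 0.709, 0.003, -0.0]
ft_force: [0.2, -0.2, -0.8]
grip_width: 1.001
grasp_force: 0.0
```

{"method": "arm_command", "body": {"plan": [{"dp": [-35,11,0],"spin": 0},{"dp": [-42,13,0],"spin": 0},{"dp": [-42,13,0],"spin": 0},{"dp": [-42,13,0],"spin": 0},{"dp": [-42,13,0],"spin": 0}]}}

```text
clock: 14.55
position: [0.539, 0.1079, 0.3489]
ee_rot: [0.707, 0.708, 0.0, -0.0]
ft_force: [0.9, 0.2, 0.5]
grip_width: 1.002
grasp_force: 0.0
```

{"method": "arm_command", "body": {"plan": [{"dp": [-42,13,0],"spin": 0},{"dp": [-42,13,0],"spin": 0},{"dp": [-35,10,0],"spin": 0},{"dp": [-25,5,0],"spin": 0},{"dp": [-10,2,0],"spin": 0}]}}

```text
clock: 15.05
position: [0.582, -0.0474, 0.3488]
ee_rot: [0.708, 0.706, -0.0, 0.0]
ft_force: [-0.1, -0.3, 0.8]
grip_width: 0.998
grasp_force: 0.0
```

{"method": "arm_command", "body": {"plan": [{"dp": [0,0,0],"spin": 0},{"dp": [0,0,0],"spin": 0},{"dp": [0,0,0],"spin": 0}]}}

```text
clock: 15.35
position: [0.582, -0.0423, 0.3486]
ee_rot: [0.706, 0.708, 0.0, -0.0]
ft_force: [0.3, 0.2, -0.5]
grip_width: 0.999
grasp_force: 0.0
```

{"method": "arm_command", "body": {"plan": [{"dp": [-2,0,25],"spin": 0},{"dp": [0,0,35],"spin": 0},{"dp": [0,0,30],"spin": 0},{"dp": [0,0,20],"spin": 0},{"dp": [0,0,8],"spin": 0}]}}

```text
clock: 15.85
position: [0.5813, -0.0447, 0.2286]
ee_rot: [0.706, 0.708, -0.001, -0.001]
ft_force: [-0.2, -0.5, 0.5]
grip_width: 0.994
grasp_force: 0.0
```

{"method": "arm_command", "body": {"plan": [{"dp": [0,0,0],"spin": 0},{"dp": [0,0,0],"spin": 0},{"dp": [0,0,0],"spin": 0}]}}

```text
clock: 16.15
position: [0.5825, -0.0461, 0.232]
ee_rot: [0.707, 0.708, 0.001, 0.001]
ft_force: [0.1, -0.2, 0.6]
grip_width: 1.0
grasp_force: 0.0
```

{"method": "arm_command", "body": {"plan": [{"dp": [0,0,0],"spin": 0},{"dp": [0,0,0],"spin": 0},{"dp": [0,0,0],"spin": 0},{"dp": [0,0,0],"spin": 0},{"dp": [0,0,0],"spin": 0}], "grip": 1, "newtons": 50}}

```text
clock: 16.65
position: [0.5823, -0.0464, 0.2314]
ee_rot: [0.707, 0.707, 0.001, 0.0]
ft_force: [-1.0, 0.6, 5.8]
grip_width: 0.572
grasp_force: 50.6
```

{"method": "arm_command", "body": {"plan": [{"dp": [0,0,-15],"spin": 0},{"dp": [0,0,-30],"spin": 0},{"dp": [0,0,-30],"spin": 0},{"dp": [15,-8,-5],"spin": 0},{"dp": [28,-15,0],"spin": 0}]}}

```text
clock: 17.15
position: [0.5592, -0.0052, 0.3128]
ee_rot: [0.708, 0.706, 0.001, 0.001]
ft_force: [-0.4, 1.4, -2.9]
grip_width: 0.575
grasp_force: 52.4
```

{"method": "arm_command", "body": {"plan": [{"dp": [38,-21,0],"spin": 0},{"dp": [42,-23,0],"spin": 0},{"dp": [42,-23,0],"spin": 0},{"dp": [42,-23,0],"spin": 0},{"dp": [42,-23,0],"spin": 0}]}}

```text
clock: 17.65
position: [0.4444, 0.2037, 0.3114]
ee_rot: [0.707, 0.707, 0.0, 0.0]
ft_force: [0.7, 0.9, -2.3]
grip_width: 0.575
grasp_force: 52.4
```

{"method": "arm_command", "body": {"plan": [{"dp": [40,-22,0],"spin": 0},{"dp": [35,-19,0],"spin": 0},{"dp": [28,-15,0],"spin": 0},{"dp": [18,-10,0],"spin": 0},{"dp": [9,-5,0],"spin": 0}]}}

```text
clock: 18.15
position: [0.3733, 0.334, 0.3111]
ee_rot: [0.706, 0.708, -0.0, -0.0]
ft_force: [0.2, -0.9, -2.7]
grip_width: 0.572
grasp_force: 52.4
```

{"method": "arm_command", "body": {"plan": [{"dp": [0,0,0],"spin": 0},{"dp": [0,0,20],"spin": 0},{"dp": [0,0,25],"spin": 0},{"dp": [0,0,0],"spin": 0},{"dp": [0,0,0],"spin": 0}]}}

```text
clock: 18.65
position: [0.3754, 0.3315, 0.2662]
ee_rot: [0.707, 0.707, -0.0, 0.0]
ft_force: [-0.2, 1.6, -1.6]
grip_width: 0.573
grasp_force: 52.4
```

{"method": "arm_command", "body": {"plan": [{"dp": [1,0,17],"spin": 0},{"dp": [0,0,13],"spin": 0},{"dp": [0,0,7],"spin": 0},{"dp": [0,0,0],"spin": 0},{"dp": [0,0,0],"spin": 0}]}}

```text
clock: 19.15
position: [0.3748, 0.3335, 0.2291]
ee_rot: [0.707, 0.707, 0.0, -0.0]
ft_force: [0.1, -0.2, -3.0]
grip_width: 0.574
grasp_force: 51.8
```

{"method": "arm_command", "body": {"plan": [{"dp": [0,0,0],"spin": 0},{"dp": [0,0,0],"spin": 0},{"dp": [0,0,0],"spin": 0},{"dp": [0,0,0],"spin": 0},{"dp": [0,0,0],"spin": 0}], "grip": -1}}

```text
clock: 19.65
position: [0.3746, 0.3335, 0.2288]
ee_rot: [0.707, 0.707, 0.0, -0.0]
ft_force: [-0.3, 0.1, 0.2]
grip_width: 1.0
grasp_force: 0.0
```

{"method": "arm_command", "body": {"plan": [{"dp": [0,0,-20],"spin": 0},{"dp": [0,0,-40],"spin": 0},{"dp": [0,0,-40],"spin": 0},{"dp": [-12,14,-10],"spin": 0},{"dp": [-26,30,0],"spin": 0}]}}

```text
clock: 20.15
position: [0.4178, 0.2977, 0.3412]
ee_rot: [0.705, 0.709, 0.002, -0.001]
ft_force: [1.4, 0.7, -0.3]
grip_width: 1.001
grasp_force: 0.0
```

{"method": "arm_command", "body": {"plan": [{"dp": [-30,35,0],"spin": 0},{"dp": [-30,35,0],"spin": 0},{"dp": [-30,35,0],"spin": 0},{"dp": [-30,35,0],"spin": 0},{"dp": [-30,35,0],"spin": 0}]}}

```text
clock: 20.65
position: [0.5949, 0.1445, 0.3388]
ee_rot: [0.707, 0.708, 0.0, -0.0]
ft_force: [1.4, 1.0, 0.4]
grip_width: 0.998
grasp_force: 0.0
```

{"method": "arm_command", "body": {"plan": [{"dp": [-25,29,0],"spin": 0},{"dp": [-13,16,0],"spin": 0},{"dp": [0,0,0],"spin": 0},{"dp": [0,0,0],"spin": 0.15},{"dp": [0,0,0],"spin": 0.15}]}}

```text
clock: 21.15
position: [0.6384, 0.1085, 0.3385]
ee_rot: [0.806, 0.592, -0.0, -0.0]
ft_force: [1.0, 0.1, 0.1]
grip_width: 1.004
grasp_force: 0.0
```

{"method": "arm_command", "body": {"plan": [{"dp": [0,0,0],"spin": 0.15},{"dp": [0,0,0],"spin": 0.15},{"dp": [0,0,0],"spin": 0.15},{"dp": [0,0,0],"spin": 0.15},{"dp": [0,0,0],"spin": 0.15}]}}

```text
clock: 21.65
position: [0.6382, 0.1089, 0.3386]
ee_rot: [0.967, 0.256, -0.0, -0.001]
ft_force: [0.2, -0.2, 0.2]
grip_width: 0.997
grasp_force: 0.0
```

{"method": "arm_command", "body": {"plan": [{"dp": [0,0,0],"spin": 0.15},{"dp": [0,0,0],"spin": 0.15},{"dp": [0,0,0],"spin": 0.15},{"dp": [0,0,0],"spin": 0.07},{"dp": [0,0,0],"spin": 0}]}}

```text
clock: 22.15
position: [0.6383, 0.1089, 0.3385]
ee_rot: [1.0, 0.001, -0.0, -0.0]
ft_force: [-0.3, 1.1, -0.1]
grip_width: 0.998
grasp_force: 0.0
```

```bash
python3 - <<'E'
from h import *
for c in ['top','side']:
    im=viewer.camera(c);cv2.imwrite(f'pics/{c}2.png',im)
    print('hub',[(np.round(d['position'],3).tolist(),round(d['score'],2)) for d in finder.find_in(c,'hub_mid')[:2]])
st()
E
```

```text
hub [([0.64, 0.106, 0.034], 0.59)]
hub [([0.642, 0.119, 0.033], 0.78)]
{'clock': 22.35, 'position': [0.639, 0.108, 0.339], 'ee_rot': [1.0, 0.002, -0.0, -0.0], 'joint_pos': [-0.828, 0.53, 0.824, 1.517, -0.4, 1.27, -1.519], 'ft_force': [0.238, -0.083, -0.531], 'grip_width': 1.0, 'grasp_force': 0.0}
toolaxes [[1.0, 0.004, -0.0], [0.004, -1.0, 0.0], [-0.0, -0.0, -1.0]]
```

View pics/side2.png

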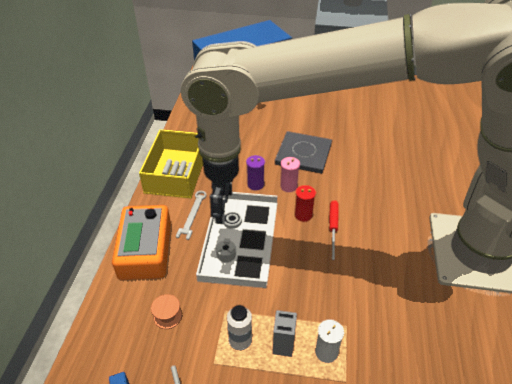

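The three stand upright on the mat: spray at (239,328), relay at (285,333), capacitor at (330,342). The hub is free at (226,248). I'll go down onto it.

{"method": "arm_command", "body": {"plan": [{"dp": [0,2.5,25],"spin": 0},{"dp": [0,0,40],"spin": 0},{"dp": [0,0,40],"spin": 0},{"dp": [0,0,25],"spin": 0},{"dp": [0,0,0],"spin": 0}]}}

```text
clock: 22.85
position: [0.6373, 0.1054, 0.2051]
ee_rot: [1.0, 0.001, -0.003, 0.001]
ft_force: [0.2, 0.1, -0.7]
grip_width: 0.997
grasp_force: 0.0
```

{"method": "arm_command", "body": {"plan": [{"dp": [0,0,0],"spin": 0},{"dp": [0,0,14],"spin": 0},{"dp": [0,0,11],"spin": 0},{"dp": [0,0,3],"spin": 0},{"dp": [0,0,0],"spin": 0}]}}

```text
clock: 23.35
position: [0.6387, 0.1053, 0.1803]
ee_rot: [1.0, 0.001, -0.0, 0.0]
ft_force: [0.3, 0.1, -0.2]
grip_width: 1.005
grasp_force: 0.0
```

{"method": "arm_command", "body": {"plan": [{"dp": [0,0,0],"spin": 0},{"dp": [0,0,0],"spin": 0}]}}

```text
clock: 23.55
position: [0.6391, 0.1052, 0.1812]
ee_rot: [1.0, 0.001, 0.0, -0.0]
ft_force: [0.1, 0.2, 0.2]
grip_width: 1.0
grasp_force: 0.0
```

{"method": "arm_command", "body": {"plan": [{"dp": [0,0,0],"spin": 0},{"dp": [0,0,0],"spin": 0},{"dp": [0,0,0],"spin": 0},{"dp": [0,0,0],"spin": 0},{"dp": [0,0,0],"spin": 0}], "grip": 1, "newtons": 60}}

```text
clock: 24.05
position: [0.639, 0.1054, 0.1813]
ee_rot: [1.0, 0.001, 0.0, -0.0]
ft_force: [-1.9, 0.4, 6.5]
grip_width: 0.561
grasp_force: 62.0
```

{"method": "arm_command", "body": {"plan": [{"dp": [0,0,-15],"spin": 0},{"dp": [0,0,-35],"spin": 0},{"dp": [0,0,-45],"spin": 0},{"dp": [0,0,-45],"spin": 0},{"dp": [0,0,-30],"spin": 0}]}}

```text
clock: 24.55
position: [0.6388, 0.1046, 0.3545]
ee_rot: [1.0, 0.0, 0.001, -0.0]
ft_force: [0.8, 0.2, -3.9]
grip_width: 0.566
grasp_force: 63.2
```

{"method": "arm_command", "body": {"plan": [{"dp": [-6,15,0],"spin": 0},{"dp": [-10,26,0],"spin": 0},{"dp": [-13,34,0],"spin": 0},{"dp": [-14,36,0],"spin": 0},{"dp": [-14,36,0],"spin": 0}]}}

```text
clock: 25.05
position: [0.5805, -0.0438, 0.3496]
ee_rot: [1.0, 0.001, -0.001, 0.0]
ft_force: [-0.0, 0.1, -3.4]
grip_width: 0.567
grasp_force: 63.5
```

{"method": "arm_command", "body": {"plan": [{"dp": [-14,36,0],"spin": 0},{"dp": [-14,36,0],"spin": 0},{"dp": [-13,36,0],"spin": 0},{"dp": [-13,36,0],"spin": 0},{"dp": [-13,36,0],"spin": 0}]}}

```text
clock: 25.55
position: [0.5135, -0.2236, 0.3498]
ee_rot: [1.0, 0.001, -0.001, -0.0]
ft_force: [1.6, 0.2, -4.2]
grip_width: 0.565
grasp_force: 63.5
```

{"method": "arm_command", "body": {"plan": [{"dp": [-13,34,0],"spin": 0},{"dp": [-11,30,0],"spin": 0},{"dp": [-8,22,0],"spin": 0},{"dp": [-6,16,0],"spin": 0},{"dp": [0,0,0],"spin": 0}]}}

```text
clock: 26.05
position: [0.4747, -0.3268, 0.35]
ee_rot: [1.0, -0.002, -0.001, 0.0]
ft_force: [-1.1, -0.2, -3.9]
grip_width: 0.564
grasp_force: 63.3
```

{"method": "arm_command", "body": {"plan": [{"dp": [0,0,0],"spin": 0},{"dp": [0,0,30],"spin": 0},{"dp": [0,0,40],"spin": 0},{"dp": [0,0,30],"spin": 0},{"dp": [0,0,0],"spin": 0}]}}

```text
clock: 26.55
position: [0.4768, -0.3216, 0.2467]
ee_rot: [1.0, 0.002, -0.003, -0.002]
ft_force: [-0.1, 0.5, -4.4]
grip_width: 0.562
grasp_force: 63.7
```

{"method": "arm_command", "body": {"plan": [{"dp": [0,0,0],"spin": 0},{"dp": [0,0,0],"spin": 0}]}}

```text
clock: 26.75
position: [0.4783, -0.3242, 0.2525]
ee_rot: [1.0, 0.001, 0.001, 0.0]
ft_force: [0.5, -0.7, -3.8]
grip_width: 0.564
grasp_force: 63.8
```

```bash
python3 - <<'E'
from h import *
im=viewer.camera('side');cv2.imwrite('pics/s3.png',cv2.resize(im[90:210,230:380],None,fx=5,fy=5,interpolation=cv2.INTER_CUBIC))
o=st();print(proj('side',[.4767,-.3237,.02]))
E
```

```text
{'clock': 26.8, 'position': [0.478, -0.324, 0.253], 'ee_rot': [1.0, 0.001, 0.001, 0.0], 'joint_pos': [-0.196, 0.499, 0.902, 1.798, -0.446, 1.06, -0.698], 'ft_force': [-0.329, 0.383, -3.706], 'grip_width': 0.562, 'grasp_force': 63.772}
toolaxes [[1.0, 0.002, 0.003], [0.002, -1.0, -0.001], [0.003, 0.001, -1.0]]
[303.6789006  149.53971879]
```

View pics/s3.png

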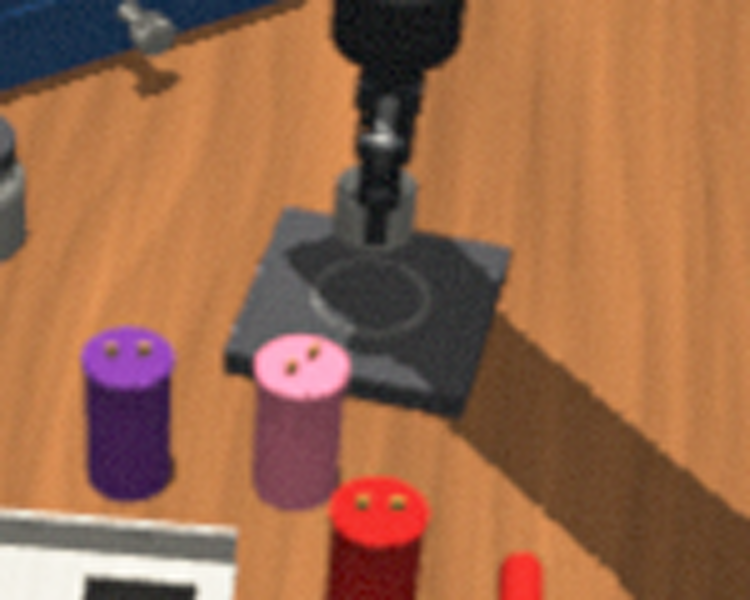

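The ring shows at crop (370,298), which agrees with my measured centre. The hub hangs level above it at (376,215) and is centred between the fingers. I'll lower it now.

{"method": "arm_command", "body": {"plan": [{"dp": [-1.5,0,20],"spin": 0},{"dp": [0,0,18],"spin": 0},{"dp": [0,0,10],"spin": 0},{"dp": [0,0,4],"spin": 0},{"dp": [0,0,0],"spin": 0}]}}

```text
clock: 27.3
position: [0.4763, -0.3242, 0.1991]
ee_rot: [1.0, 0.001, 0.0, 0.0]
ft_force: [-0.4, -0.2, -3.6]
grip_width: 0.561
grasp_force: 64.5
```

{"method": "arm_command", "body": {"plan": [{"dp": [0,0,0],"spin": 0},{"dp": [0,0,0],"spin": 0},{"dp": [0,0,0],"spin": 0}]}}

```text
clock: 27.6
position: [0.4763, -0.3241, 0.1992]
ee_rot: [1.0, 0.001, 0.0, 0.0]
ft_force: [1.0, -0.9, -3.9]
grip_width: 0.564
grasp_force: 64.5
```

Not yet touching, so I'll lower another 1.5 mm and release.

{"method": "arm_command", "body": {"plan": [{"dp": [0,0,1],"spin": 0},{"dp": [0,0,0.5],"spin": 0},{"dp": [0,0,0],"spin": 0},{"dp": [0,0,0],"spin": 0}]}}

```text
clock: 28.0
position: [0.4763, -0.3242, 0.1983]
ee_rot: [1.0, 0.001, 0.0, -0.0]
ft_force: [-3.9, 4.4, 9.6]
grip_width: 0.568
grasp_force: 65.8
```

{"method": "arm_command", "body": {"plan": [{"dp": [0,0,0],"spin": 0},{"dp": [0,0,0],"spin": 0},{"dp": [0,0,0],"spin": 0},{"dp": [0,0,0],"spin": 0},{"dp": [0,0,0],"spin": 0}], "grip": -1}}

```text
clock: 28.5
position: [0.4761, -0.324, 0.1971]
ee_rot: [1.0, 0.001, 0.0, 0.0]
ft_force: [-0.4, 0.9, 0.1]
grip_width: 1.001
grasp_force: 0.0
```

{"method": "arm_command", "body": {"plan": [{"dp": [0,0,-15],"spin": 0},{"dp": [0,0,-35],"spin": 0},{"dp": [0,0,-45],"spin": 0},{"dp": [0,0,-45],"spin": 0},{"dp": [0,0,-15],"spin": 0}]}}

```text
clock: 29.0
position: [0.4761, -0.3253, 0.3575]
ee_rot: [1.0, 0.0, 0.003, 0.001]
ft_force: [0.8, 0.3, -0.7]
grip_width: 0.999
grasp_force: 0.0
```

{"method": "arm_command", "body": {"plan": [{"dp": [15,-20,0],"spin": 0},{"dp": [20,-40,0],"spin": 0},{"dp": [20,-40,0],"spin": 0},{"dp": [15,-20,0],"spin": 0},{"dp": [0,0,0],"spin": -0.15}]}}

```text
clock: 29.5
position: [0.5483, -0.1992, 0.3521]
ee_rot: [0.997, 0.079, -0.0, -0.001]
ft_force: [0.2, 0.0, -0.8]
grip_width: 1.004
grasp_force: 0.0
```

```bash
python3 - <<'E'
from h import *
a=[]
for c in ['top','side']:
    im=viewer.camera(c);cv2.imwrite(f'pics/{c}4.png',im)
    u,v=proj(c,[.4767,-.3237,.02]).astype(int)
    a.append(cv2.resize(im[v-25:v+25,u-25:u+25],None,fx=7,fy=7,interpolation=cv2.INTER_CUBIC));print(c,u,v,proj(c,[.4767,-.3237,.05]))
    print('hub',[(np.round(d['position'],3).tolist(),round(d['score'],2)) for d in finder.find_in(c,'hub_mid')[:2]])
cv2.imwrite('pics/hub4.png',np.hstack(a));st()
E
```

```text
top 402 235 [407.12086019 234.65179181]
hub [([0.58, 0.135, 0.005], 0.24), ([0.45, 0.307, 0.004], 0.16)]
side 303 149 [304.37780983 141.93476312]
hub [([0.48, -0.306, 0.051], 0.68)]
{'clock': 29.7, 'position': [0.545, -0.205, 0.353], 'ee_rot': [0.997, 0.073, 0.0, -0.0], 'joint_pos': [-0.46, 0.377, 0.928, 1.687, -0.317, 1.238, -0.885], 'ft_force': [-0.196, 0.095, 0.674], 'grip_width': 0.999, 'grasp_force': 0.0}
toolaxes [[0.989, 0.146, 0.0], [0.146, -0.989, 0.0], [0.0, -0.0, -1.0]]
```

View pics/hub4.png

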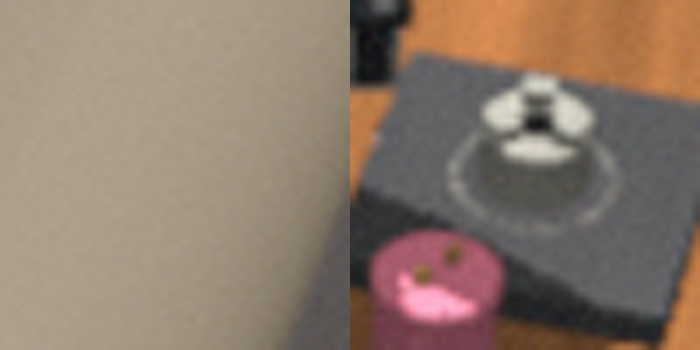

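The hub stands jaws up inside the ring, concentric to within a few mm. In the side crop the ring spans 447–618 and the hub 477–592. Next is returning the three, capacitor first.

{"method": "arm_command", "body": {"plan": [{"dp": [0,0,0],"spin": -0.15},{"dp": [0,0,0],"spin": -0.15},{"dp": [0,0,0],"spin": -0.15},{"dp": [0,0,0],"spin": -0.15},{"dp": [0,0,0],"spin": -0.15}]}}

```text
clock: 30.2
position: [0.5452, -0.205, 0.3524]
ee_rot: [0.9, 0.436, -0.0, -0.0]
ft_force: [-0.4, -0.8, 0.5]
grip_width: 1.002
grasp_force: 0.0
```

{"method": "arm_command", "body": {"plan": [{"dp": [0,0,0],"spin": -0.15},{"dp": [0,0,0],"spin": -0.15},{"dp": [0,0,0],"spin": -0.15},{"dp": [0,0,0],"spin": -0.15},{"dp": [0,0,0],"spin": -0.07}]}}

```text
clock: 30.7
position: [0.5452, -0.2051, 0.3524]
ee_rot: [0.707, 0.707, 0.0, -0.0]
ft_force: [0.2, -0.1, 0.9]
grip_width: 1.005
grasp_force: 0.0
```

{"method": "arm_command", "body": {"plan": [{"dp": [18,-6,0],"spin": 0},{"dp": [32,-10,0],"spin": 0},{"dp": [40,-13,0],"spin": 0},{"dp": [40,-13,0],"spin": 0},{"dp": [40,-13,0],"spin": 0}]}}

```text
clock: 31.2
position: [0.4897, -0.0338, 0.3523]
ee_rot: [0.709, 0.705, 0.0, -0.0]
ft_force: [0.3, 0.3, 0.4]
grip_width: 1.001
grasp_force: 0.0
```

{"method": "arm_command", "body": {"plan": [{"dp": [40,-13,0],"spin": 0},{"dp": [40,-13,0],"spin": 0},{"dp": [40,-12,0],"spin": 0},{"dp": [40,-12,0],"spin": 0},{"dp": [40,-12,0],"spin": 0}]}}

```text
clock: 31.7
position: [0.428, 0.1663, 0.3524]
ee_rot: [0.709, 0.705, 0.0, -0.0]
ft_force: [2.2, -0.0, -0.6]
grip_width: 0.998
grasp_force: 0.0
```

{"method": "arm_command", "body": {"plan": [{"dp": [40,-12,0],"spin": 0},{"dp": [40,-12,0],"spin": 0},{"dp": [40,-12,0],"spin": 0},{"dp": [32,-10,0],"spin": 0},{"dp": [17,-7,0],"spin": 0}]}}

```text
clock: 32.2
position: [0.3746, 0.3367, 0.3522]
ee_rot: [0.708, 0.706, 0.0, -0.0]
ft_force: [1.6, 0.1, 0.1]
grip_width: 1.003
grasp_force: 0.0
```

{"method": "arm_command", "body": {"plan": [{"dp": [0,0,0],"spin": 0},{"dp": [0,0,0],"spin": 0},{"dp": [0,0,0],"spin": 0}]}}

```text
clock: 32.5
position: [0.3763, 0.3334, 0.3522]
ee_rot: [0.708, 0.706, -0.0, 0.0]
ft_force: [0.1, -0.4, 0.5]
grip_width: 0.998
grasp_force: 0.0
```

```bash
python3 - <<'E'
from h import *
a=[]
for c in ['top','side']:
    im=viewer.camera(c);cv2.imwrite(f'pics/{c}5.png',im)
    for n in ['spray_mid','relay_mid','capacitor_mid','hub_mid']:
        print(c,n,[(np.round(d['position'],3).tolist(),round(d['score'],2)) for d in finder.find_in(c,n)[:4]])
im=cv2.imread('pics/top5.png');print(proj('top',[.4767,-.3237,.05]),proj('top',[.4767,-.3237,.02]))
cv2.imwrite('pics/hub5.png',cv2.resize(im[195:280,355:450],None,fx=6,fy=6,interpolation=cv2.INTER_CUBIC));st()
E
```

```text
top spray_mid [([0.561, 0.318, 0.096], 0.77), ([0.45, 0.304, 0.006], 0.49)]
top relay_mid [([0.466, 0.319, 0.098], 0.94)]
top capacitor_mid [([0.508, -0.17, 0.093], 0.85), ([0.599, -0.158, 0.092], 0.84), ([0.375, 0.325, 0.094], 0.73)]
top hub_mid [([0.477, -0.322, 0.048], 0.59)]
side spray_mid [([0.562, 0.348, 0.089], 0.6), ([0.483, -0.311, 0.02], 0.41), ([0.481, -0.306, 0.051], 0.29)]
side relay_mid [([0.475, 0.356, 0.099], 0.92)]
side capacitor_mid [([0.462, -0.045, 0.066], 0.93), ([0.605, -0.145, 0.066], 0.88), ([0.377, 0.35, 0.09], 0.79), ([0.477, -0.306, 0.052], 0.68)]
side hub_mid [([0.484, -0.308, 0.053], 0.55)]
[407.12086019 234.65179181] [402.96456089 235.99274803]
{'clock': 33.0, 'position': [0.375, 0.335, 0.352], 'ee_rot': [0.707, 0.707, 0.0, -0.0], 'joint_pos': [-0.983, 0.098, 0.174, 1.858, -0.018, 1.188, -0.802], 'ft_force': [-0.671, 0.207, -0.328], 'grip_width': 1.003, 'grasp_force': 0.0}
toolaxes [[-0.001, 1.0, 0.0], [1.0, 0.001, 0.0], [0.0, 0.0, -1.0]]
```

View pics/hub5.png

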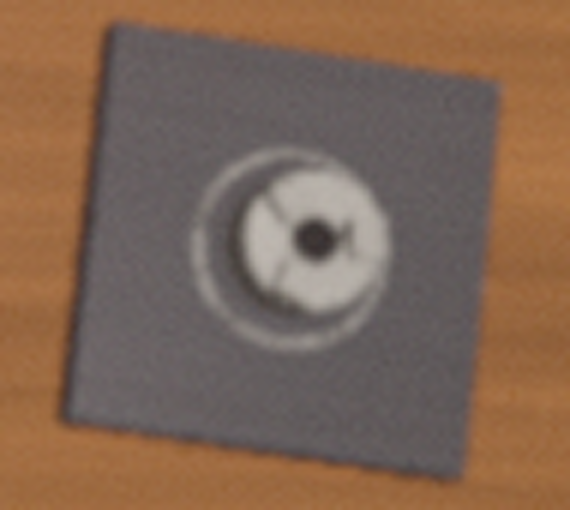

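From above, the bore sits at (407.2,234.4) px against a predicted (407.1,234.7), so the hub is centred within 1 mm. Now the capacitor.

{"method": "arm_command", "body": {"plan": [{"dp": [-1,0,25],"spin": 0},{"dp": [0,0,40],"spin": 0},{"dp": [0,0,30],"spin": 0},{"dp": [0,0,20],"spin": 0},{"dp": [0,0,8],"spin": 0}]}}

```text
clock: 33.5
position: [0.3748, 0.3334, 0.2273]
ee_rot: [0.707, 0.708, -0.002, 0.0]
ft_force: [-0.1, -0.7, -0.2]
grip_width: 0.999
grasp_force: 0.0
```

{"method": "arm_command", "body": {"plan": [{"dp": [0,0,0],"spin": 0},{"dp": [0,0,0],"spin": 0},{"dp": [0,0,0],"spin": 0}]}}

```text
clock: 33.8
position: [0.3758, 0.3343, 0.2305]
ee_rot: [0.707, 0.707, 0.001, -0.0]
ft_force: [0.5, 0.3, -0.2]
grip_width: 0.999
grasp_force: 0.0
```

{"method": "arm_command", "body": {"plan": [{"dp": [0,0,0],"spin": 0},{"dp": [0,0,0],"spin": 0},{"dp": [0,0,0],"spin": 0},{"dp": [0,0,0],"spin": 0},{"dp": [0,0,0],"spin": 0}], "grip": 1, "newtons": 50}}

```text
clock: 34.3
position: [0.3756, 0.3341, 0.2299]
ee_rot: [0.707, 0.707, 0.001, -0.0]
ft_force: [-0.7, -0.6, 5.6]
grip_width: 0.572
grasp_force: 51.3
```

{"method": "arm_command", "body": {"plan": [{"dp": [0,0,-15],"spin": 0},{"dp": [0,0,-35],"spin": 0},{"dp": [0,0,-35],"spin": 0},{"dp": [-9,5,-5],"spin": 0},{"dp": [-18,10,0],"spin": 0}]}}

```text
clock: 34.8
position: [0.39, 0.3077, 0.3202]
ee_rot: [0.706, 0.708, 0.001, -0.0]
ft_force: [-0.2, -0.8, -3.2]
grip_width: 0.573
grasp_force: 52.5
```

{"method": "arm_command", "body": {"plan": [{"dp": [-28,15,0],"spin": 0},{"dp": [-35,19,0],"spin": 0},{"dp": [-40,22,0],"spin": 0},{"dp": [-42,23,0],"spin": 0},{"dp": [-42,23,0],"spin": 0}]}}

```text
clock: 35.3
position: [0.4928, 0.1179, 0.3185]
ee_rot: [0.707, 0.708, -0.0, -0.0]
ft_force: [1.0, 1.0, -2.8]
grip_width: 0.577
grasp_force: 52.5
```

{"method": "arm_command", "body": {"plan": [{"dp": [-42,23,0],"spin": 0},{"dp": [-42,23,0],"spin": 0},{"dp": [-38,21,0],"spin": 0},{"dp": [-28,15,0],"spin": 0},{"dp": [-16,8,0],"spin": 0}]}}

```text
clock: 35.8
position: [0.583, -0.0495, 0.3182]
ee_rot: [0.708, 0.706, -0.001, 0.0]
ft_force: [0.1, 0.5, -2.2]
grip_width: 0.574
grasp_force: 52.5
```

{"method": "arm_command", "body": {"plan": [{"dp": [0,0,0],"spin": 0},{"dp": [0,0,25],"spin": 0},{"dp": [0,0,25],"spin": 0},{"dp": [0,0,0],"spin": 0},{"dp": [0,0,0],"spin": 0}]}}

```text
clock: 36.3
position: [0.5824, -0.0454, 0.2691]
ee_rot: [0.707, 0.708, -0.0, -0.0]
ft_force: [0.4, -0.8, -1.7]
grip_width: 0.571
grasp_force: 52.7
```

{"method": "arm_command", "body": {"plan": [{"dp": [0,0,0],"spin": 0},{"dp": [0,0,0],"spin": 0}]}}

```text
clock: 36.5
position: [0.5831, -0.0458, 0.2705]
ee_rot: [0.707, 0.708, 0.001, 0.001]
ft_force: [-0.5, 0.8, -2.3]
grip_width: 0.572
grasp_force: 52.7
```

{"method": "arm_command", "body": {"plan": [{"dp": [0,0,17],"spin": 0},{"dp": [0,0,13],"spin": 0},{"dp": [0,0,6],"spin": 0},{"dp": [0,0,0.5],"spin": 0},{"dp": [0,0,0],"spin": 0}]}}

```text
clock: 37.0
position: [0.5828, -0.0459, 0.233]
ee_rot: [0.707, 0.707, 0.0, -0.0]
ft_force: [-2.8, 0.0, 1.5]
grip_width: 0.567
grasp_force: 53.2
```

{"method": "arm_command", "body": {"plan": [{"dp": [0,0,0],"spin": 0},{"dp": [0,0,0],"spin": 0},{"dp": [0,0,0],"spin": 0},{"dp": [0,0,0],"spin": 0},{"dp": [0,0,0],"spin": 0}], "grip": -1}}

```text
clock: 37.5
position: [0.5828, -0.0459, 0.2327]
ee_rot: [0.707, 0.707, 0.0, 0.0]
ft_force: [0.6, -0.9, -0.4]
grip_width: 1.0
grasp_force: 0.0
```

{"method": "arm_command", "body": {"plan": [{"dp": [0,0,-20],"spin": 0},{"dp": [0,0,-40],"spin": 0},{"dp": [0,0,-40],"spin": 0},{"dp": [0,0,-20],"spin": 0},{"dp": [18,-5,0],"spin": 0}]}}

```text
clock: 38.0
position: [0.5785, -0.0305, 0.3564]
ee_rot: [0.708, 0.706, 0.002, 0.002]
ft_force: [-0.8, 0.4, 0.8]
grip_width: 0.999
grasp_force: 0.0
```

{"method": "arm_command", "body": {"plan": [{"dp": [32,-10,0],"spin": 0},{"dp": [40,-12,0],"spin": 0},{"dp": [40,-12,0],"spin": 0},{"dp": [40,-12,0],"spin": 0},{"dp": [40,-12,0],"spin": 0}]}}

```text
clock: 38.5
position: [0.5188, 0.1655, 0.3529]
ee_rot: [0.707, 0.707, 0.0, -0.0]
ft_force: [0.6, 0.4, 0.1]
grip_width: 1.002
grasp_force: 0.0
```

{"method": "arm_command", "body": {"plan": [{"dp": [40,-12,0],"spin": 0},{"dp": [40,-12,0],"spin": 0},{"dp": [40,-12,0],"spin": 0},{"dp": [32,-9,0],"spin": 0},{"dp": [16,-5,0],"spin": 0}]}}

```text
clock: 39.0
position: [0.4678, 0.3352, 0.3526]
ee_rot: [0.705, 0.709, 0.0, -0.0]
ft_force: [0.5, -0.5, -0.2]
grip_width: 0.999
grasp_force: 0.0
```

{"method": "arm_command", "body": {"plan": [{"dp": [0,0,0],"spin": 0},{"dp": [0,0,0],"spin": 0},{"dp": [0,0,0],"spin": 0}]}}

```text
clock: 39.3
position: [0.4704, 0.3301, 0.3528]
ee_rot: [0.708, 0.706, -0.0, 0.0]
ft_force: [-0.2, 1.1, -0.3]
grip_width: 1.001
grasp_force: 0.0
```

{"method": "arm_command", "body": {"plan": [{"dp": [2,-0.5,25],"spin": 0},{"dp": [0,0,40],"spin": 0},{"dp": [0,0,33],"spin": 0},{"dp": [0,0,22],"spin": 0},{"dp": [0,0,8],"spin": 0}]}}

```text
clock: 39.8
position: [0.4689, 0.3321, 0.2225]
ee_rot: [0.708, 0.707, -0.002, 0.0]
ft_force: [-0.8, 0.2, 0.6]
grip_width: 1.0
grasp_force: 0.0
```

{"method": "arm_command", "body": {"plan": [{"dp": [0,0,0],"spin": 0},{"dp": [0,0,0],"spin": 0},{"dp": [0,0,0],"spin": 0}]}}

```text
clock: 40.1
position: [0.4695, 0.3341, 0.2263]
ee_rot: [0.707, 0.707, 0.001, 0.0]
ft_force: [-0.1, 0.7, -0.4]
grip_width: 0.999
grasp_force: 0.0
```

{"method": "arm_command", "body": {"plan": [{"dp": [0,0,0],"spin": 0},{"dp": [0,0,0],"spin": 0},{"dp": [0,0,0],"spin": 0},{"dp": [0,0,0],"spin": 0},{"dp": [0,0,0],"spin": 0}], "grip": 1, "newtons": 50}}

```text
clock: 40.6
position: [0.469, 0.3341, 0.2252]
ee_rot: [0.707, 0.707, 0.0, -0.0]
ft_force: [-0.8, -0.8, 6.5]
grip_width: 0.509
grasp_force: 50.5
```

{"method": "arm_command", "body": {"plan": [{"dp": [0,0,-15],"spin": 0},{"dp": [0,0,-35],"spin": 0},{"dp": [0,0,-35],"spin": 0},{"dp": [-10,5,-5],"spin": 0},{"dp": [-17,7,0],"spin": 0}]}}

```text
clock: 41.1
position: [0.4807, 0.3076, 0.3162]
ee_rot: [0.706, 0.708, 0.001, -0.0]
ft_force: [0.2, -1.2, -4.0]
grip_width: 0.51
grasp_force: 52.3
```

{"method": "arm_command", "body": {"plan": [{"dp": [-29,11,0],"spin": 0},{"dp": [-34,13,0],"spin": 0},{"dp": [-37,14,0],"spin": 0},{"dp": [-40,15,0],"spin": 0},{"dp": [-40,15,0],"spin": 0}]}}

```text
clock: 41.6
position: [0.549, 0.125, 0.3142]
ee_rot: [0.707, 0.707, -0.001, -0.0]
ft_force: [1.4, 0.3, -3.7]
grip_width: 0.51
grasp_force: 52.2
```

{"method": "arm_command", "body": {"plan": [{"dp": [-37,14,0],"spin": 0},{"dp": [-29,11,0],"spin": 0},{"dp": [-14,6,0],"spin": 0},{"dp": [0,0,0],"spin": 0},{"dp": [0,0,25],"spin": 0}]}}

```text
clock: 42.1
position: [0.581, 0.0466, 0.2918]
ee_rot: [0.707, 0.707, 0.002, 0.001]
ft_force: [1.0, 0.5, -3.1]
grip_width: 0.511
grasp_force: 52.2
```

{"method": "arm_command", "body": {"plan": [{"dp": [0,0,25],"spin": 0},{"dp": [0,0,0],"spin": 0},{"dp": [0,0,0],"spin": 0},{"dp": [0,0,0],"spin": 0}]}}

```text
clock: 42.5
position: [0.5805, 0.0473, 0.266]
ee_rot: [0.707, 0.708, 0.001, 0.0]
ft_force: [0.4, -0.0, -3.4]
grip_width: 0.505
grasp_force: 52.3
```

{"method": "arm_command", "body": {"plan": [{"dp": [0,0,17],"spin": 0},{"dp": [0,0,13],"spin": 0},{"dp": [0,0,6],"spin": 0},{"dp": [0,0,1],"spin": 0},{"dp": [0,0,0],"spin": 0}]}}

```text
clock: 43.0
position: [0.5803, 0.0472, 0.2281]
ee_rot: [0.707, 0.707, 0.0, -0.0]
ft_force: [-1.2, -0.2, 0.5]
grip_width: 0.512
grasp_force: 52.5
```

{"method": "arm_command", "body": {"plan": [{"dp": [0,0,0],"spin": 0},{"dp": [0,0,0],"spin": 0},{"dp": [0,0,0],"spin": 0},{"dp": [0,0,0],"spin": 0},{"dp": [0,0,0],"spin": 0}], "grip": -1}}

```text
clock: 43.5
position: [0.5802, 0.0471, 0.2278]
ee_rot: [0.707, 0.707, 0.0, 0.0]
ft_force: [-0.4, 0.5, 0.2]
grip_width: 0.999
grasp_force: 0.0
```

{"method": "arm_command", "body": {"plan": [{"dp": [0,0,-20],"spin": 0},{"dp": [0,0,-40],"spin": 0},{"dp": [0,0,-40],"spin": 0},{"dp": [0,0,-35],"spin": 0},{"dp": [18,-1,0],"spin": 0}]}}

```text
clock: 44.0
position: [0.5804, 0.0624, 0.3683]
ee_rot: [0.708, 0.706, 0.003, 0.003]
ft_force: [0.7, -0.7, 0.3]
grip_width: 0.997
grasp_force: 0.0
```

{"method": "arm_command", "body": {"plan": [{"dp": [32,-2,0],"spin": 0},{"dp": [40,-2,0],"spin": 0},{"dp": [40,-2,0],"spin": 0},{"dp": [40,-2,0],"spin": 0},{"dp": [40,-2,0],"spin": 0}]}}

```text
clock: 44.5
position: [0.5686, 0.2586, 0.3628]
ee_rot: [0.707, 0.707, 0.0, -0.0]
ft_force: [0.7, -0.8, 0.2]
grip_width: 1.002
grasp_force: 0.0
```

{"method": "arm_command", "body": {"plan": [{"dp": [35,-2,0],"spin": 0},{"dp": [27,-2,0],"spin": 0},{"dp": [13,-1,0],"spin": 0},{"dp": [0,0,0],"spin": 0},{"dp": [0,0,0],"spin": 0}]}}

```text
clock: 45.0
position: [0.5644, 0.3305, 0.3627]
ee_rot: [0.707, 0.707, -0.0, 0.0]
ft_force: [0.4, -0.5, -0.4]
grip_width: 0.998
grasp_force: 0.0
```

{"method": "arm_command", "body": {"plan": [{"dp": [0,0,0],"spin": 0},{"dp": [0,0,0],"spin": 0}]}}

```text
clock: 45.2
position: [0.5644, 0.3304, 0.363]
ee_rot: [0.708, 0.707, 0.0, 0.0]
ft_force: [-0.6, 0.4, -0.4]
grip_width: 1.004
grasp_force: 0.0
```

Target is (0.5646, 0.3327, 0.239), so dy +2 and down 124.

{"method": "arm_command", "body": {"plan": [{"dp": [2,0,25],"spin": 0},{"dp": [0,0,40],"spin": 0},{"dp": [0,0,30],"spin": 0},{"dp": [0,0,20],"spin": 0},{"dp": [0,0,8],"spin": 0}]}}

```text
clock: 45.7
position: [0.5635, 0.333, 0.2375]
ee_rot: [0.707, 0.707, -0.002, -0.0]
ft_force: [-0.2, -0.3, -0.2]
grip_width: 0.998
grasp_force: 0.0
```

{"method": "arm_command", "body": {"plan": [{"dp": [0,0,0],"spin": 0},{"dp": [0,0,0],"spin": 0},{"dp": [0,0,0],"spin": 0}]}}

```text
clock: 46.0
position: [0.5644, 0.3342, 0.2414]
ee_rot: [0.707, 0.707, 0.001, 0.0]
ft_force: [-0.6, 1.0, -0.3]
grip_width: 0.997
grasp_force: 0.0
```

{"method": "arm_command", "body": {"plan": [{"dp": [0,0,0],"spin": 0},{"dp": [0,0,0],"spin": 0},{"dp": [0,0,0],"spin": 0},{"dp": [0,0,0],"spin": 0},{"dp": [0,0,0],"spin": 0}], "grip": 1, "newtons": 50}}

```text
clock: 46.5
position: [0.5642, 0.3342, 0.2406]
ee_rot: [0.707, 0.707, 0.001, 0.0]
ft_force: [-0.0, 0.8, 5.5]
grip_width: 0.595
grasp_force: 51.6
```

{"method": "arm_command", "body": {"plan": [{"dp": [0,0,-15],"spin": 0},{"dp": [0,0,-35],"spin": 0},{"dp": [0,0,-30],"spin": 0},{"dp": [-15,1,-5],"spin": 0},{"dp": [-30,2,0],"spin": 0}]}}

```text
clock: 47.0
position: [0.5662, 0.2906, 0.3257]
ee_rot: [0.705, 0.709, 0.001, -0.0]
ft_force: [0.0, -0.6, -3.2]
grip_width: 0.593
grasp_force: 53.2
```

{"method": "arm_command", "body": {"plan": [{"dp": [-35,2,0],"spin": 0},{"dp": [-40,3,0],"spin": 0},{"dp": [-35,2,0],"spin": 0},{"dp": [-28,2,0],"spin": 0},{"dp": [-14,1,0],"spin": 0}]}}

```text
clock: 47.5
position: [0.5768, 0.1329, 0.3241]
ee_rot: [0.708, 0.706, -0.001, 0.0]
ft_force: [-0.0, -0.5, -3.2]
grip_width: 0.589
grasp_force: 53.1
```

{"method": "arm_command", "body": {"plan": [{"dp": [0,0,0],"spin": 0},{"dp": [0,0,20],"spin": 0},{"dp": [0,0,25],"spin": 0},{"dp": [0,0,0],"spin": 0},{"dp": [0,0,0],"spin": 0}]}}

```text
clock: 48.0
position: [0.5768, 0.1383, 0.2797]
ee_rot: [0.706, 0.708, -0.0, -0.0]
ft_force: [0.9, -1.0, -2.4]
grip_width: 0.589
grasp_force: 53.4
```

{"method": "arm_command", "body": {"plan": [{"dp": [0,0,0],"spin": 0},{"dp": [0,0,0],"spin": 0}]}}

```text
clock: 48.2
position: [0.5774, 0.1375, 0.2809]
ee_rot: [0.707, 0.708, 0.001, 0.0]
ft_force: [0.5, -0.4, -3.4]
grip_width: 0.591
grasp_force: 53.4
```

Down 37, release, then retreat up and away.

{"method": "arm_command", "body": {"plan": [{"dp": [0,0,17],"spin": 0},{"dp": [0,0,13],"spin": 0},{"dp": [0,0,6],"spin": 0},{"dp": [0,0,1],"spin": 0},{"dp": [0,0,0],"spin": 0}]}}

```text
clock: 48.7
position: [0.5771, 0.1372, 0.2433]
ee_rot: [0.707, 0.707, 0.0, -0.0]
ft_force: [-2.7, -0.5, 3.3]
grip_width: 0.59
grasp_force: 53.4
```

{"method": "arm_command", "body": {"plan": [{"dp": [0,0,0],"spin": 0},{"dp": [0,0,0],"spin": 0},{"dp": [0,0,0],"spin": 0},{"dp": [0,0,0],"spin": 0},{"dp": [0,0,0],"spin": 0}], "grip": -1}}

```text
clock: 49.2
position: [0.5771, 0.1371, 0.2427]
ee_rot: [0.707, 0.707, 0.0, -0.0]
ft_force: [0.1, -0.5, 1.4]
grip_width: 0.999
grasp_force: 0.0
```

{"method": "arm_command", "body": {"plan": [{"dp": [0,0,-20],"spin": 0},{"dp": [0,0,-40],"spin": 0},{"dp": [0,0,-40],"spin": 0},{"dp": [0,0,-35],"spin": 0},{"dp": [20,-5,0],"spin": 0}]}}

```text
clock: 49.7
position: [0.5738, 0.1543, 0.3834]
ee_rot: [0.708, 0.706, 0.004, 0.002]
ft_force: [0.6, 0.6, -0.9]
grip_width: 1.004
grasp_force: 0.0
```

{"method": "arm_command", "body": {"plan": [{"dp": [40,-15,0],"spin": 0},{"dp": [40,-15,0],"spin": 0},{"dp": [40,-20,0],"spin": 0},{"dp": [40,-25,0],"spin": 0},{"dp": [30,-25,0],"spin": 0}]}}

```text
clock: 50.2
position: [0.4703, 0.3495, 0.3776]
ee_rot: [0.706, 0.708, 0.0, -0.0]
ft_force: [0.8, 0.2, -0.0]
grip_width: 0.998
grasp_force: 0.0
```

{"method": "arm_command", "body": {"plan": [{"dp": [30,-25,0],"spin": 0},{"dp": [30,-25,0],"spin": 0},{"dp": [20,-15,0],"spin": 0},{"dp": [0,0,0],"spin": 0},{"dp": [0,0,0],"spin": 0}]}}

```text
clock: 50.7
position: [0.4066, 0.4271, 0.3776]
ee_rot: [0.706, 0.708, -0.0, 0.0]
ft_force: [0.6, -0.2, 0.1]
grip_width: 0.999
grasp_force: 0.0
```

```bash
python3 - <<'E'
from h import *
im=viewer.camera('top');s=viewer.camera('side');cv2.imwrite('pics/top6.png',im)
a=cv2.resize(im[125:220,160:310],(600,380),interpolation=cv2.INTER_CUBIC)
cv2.imwrite('pics/end.png',a);cv2.imwrite('pics/side6.png',s);st()
E
```

```text
{'clock': 50.8, 'position': [0.408, 0.426, 0.378], 'ee_rot': [0.707, 0.707, 0.0, 0.0], 'joint_pos': [-1.067, 0.268, 0.219, 1.609, -0.06, 1.271, -0.839], 'ft_force': [0.813, -0.746, -0.696], 'grip_width': 1.002, 'grasp_force': 0.0}
toolaxes [[0.001, 1.0, 0.0], [1.0, -0.001, -0.0], [-0.0, 0.0, -1.0]]
```

View pics/end.png

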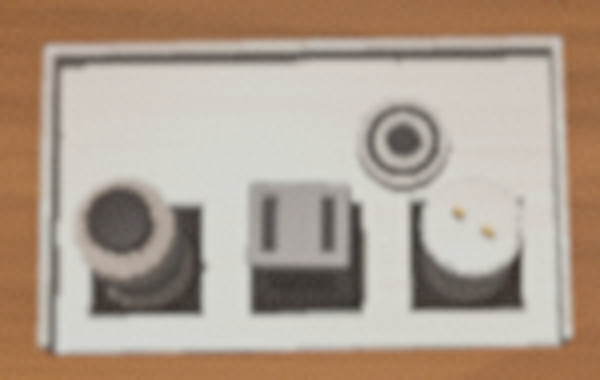

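View pics/side6.png

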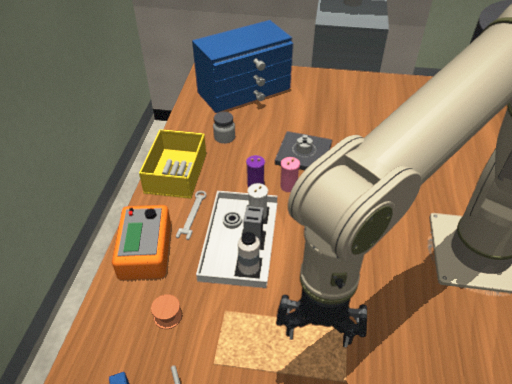

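All three stand upright on their own pads, matching the first picture: spray (118,218), relay (300,223) and capacitor (470,227) in the crop. The bearing is where it was, at (403,140), and the hub is on the plate.

```bash
python3 -c "
from workcell import manip;print(manip.hand_in())"
```

```text
the job is handed in; nothing more can be done
None
```

The job is handed in at about 51 s on the robot's clock: the coupling half stands jaws up in the middle of the ring, the capacitor, relay box and spray can are back upright on their own pads, and the bearing was left where it lay.

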